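# Clear the base plates and snap the controller boards home

### The job

First clear every tool that lies on the base plates into the black tool tray. Then mount each circuit board on the base plate of the same colour as its heat sink, and press it down evenly until all four snap standoffs have clicked through and it sits fully home. Leave the tape, note pad, phone and loudspeaker where they are.

Things in the scene. Friction and masses are not known exactly. Their poses are not given: they have to be found in the camera images.
- red_sink (a point): Circuit board, dark green, 90 x 70 x 4 mm, 150 g, with a red finned heat sink 50 x 28 x 24 mm high (long side along x) on its middle, to grip or press on. Square 9 mm holes at x +-35, y +-25 mm. Point: centre of the heat sink, 16 mm above the board's underside; x along the 90 mm side, z up off its component side. Fits either way round. May be absent.
- red_base: Red base plate 110 (x) x 90 x 5 mm, fixed; origin at the centre of its underside, z up. On it at x +-35, y +-25 mm stand four white snap standoffs: shoulder 11.6 mm across, its top 13 mm above the plate's underside; on it a 6 mm round-topped pin up to 27 mm with a springy sloping barb on its outer (x) side.
- blue_sink (a point): Circuit board, dark green, 90 x 70 x 4 mm, 150 g, with a blue finned heat sink 50 x 28 x 24 mm high (long side along x) on its middle, to grip or press on. Square 9 mm holes at x +-35, y +-25 mm. Point: centre of the heat sink, 16 mm above the board's underside; x along the 90 mm side, z up off its component side. Fits either way round. May be absent.
- blue_base: Blue base plate 110 (x) x 90 x 5 mm, fixed; origin at the centre of its underside, z up. Four snap standoffs as on the red base. A board merely laid on rests on the barbs about 7 to 10 mm too high; some 8 to 16 N pressed down on its middle (a quarter at each corner) drives it past them onto the shoulders.
- yellow_sink (a point): Circuit board, dark green, 90 x 70 x 4 mm, 150 g, with a yellow finned heat sink 50 x 28 x 24 mm high (long side along x) on its middle, to grip or press on. Square 9 mm holes at x +-35, y +-25 mm. Point: centre of the heat sink, 16 mm above the board's underside; x along the 90 mm side, z up off its component side. Fits either way round. May be absent.
- yellow_base: Yellow base plate 110 (x) x 90 x 5 mm, fixed; origin at the centre of its underside, z up. Four snap standoffs as on the red base. Fully home, a board's heat sink has its centre 29 mm and its top 41 mm above the plate's underside. A tool lying between the standoffs keeps a board from going down.
- tool_tray: Shallow black open tray 110 (x) x 190 (y) x 25 mm, walls and floor 4 mm, fixed; origin at the centre of its underside, y along its long side.
- marker_1_mid (a point): Black marker pen, 12 mm wide, 138 mm long along y, 12 mm high. The point is its centre, half-way up. At the start it lies lengthwise on one of the base plates between the standoffs, free of them at its middle. May be absent.
- tweezers_mid (a point): Steel tweezers lying on their side, 10 mm wide, 121 mm long along y, 9 mm high. The point is its centre, half-way up. At the start it lies lengthwise on one of the base plates between the standoffs, free of them at its middle. May be absent.
- esd_brush_mid (a point): Black brush, 24 mm wide, 158 mm long along y, 10 mm high. The point is its centre, half-way up. At the start it lies lengthwise on one of the base plates between the standoffs, free of them at its middle. May be absent.
- masking_tape: Roll of masking tape, 94 mm across, 15 mm high, bystander; origin at the centre of its underside.
- note_pad: Note pad 148 x 105 x 11 mm, bystander; origin at the centre of its underside.
- phone: Phone 79 x 152 x 10 mm, bystander; origin at the centre of its underside.
- speaker_1: Loudspeaker driver lying face down, 78 x 78 x 45 mm, bystander; origin at the centre of its underside.

How it is judged:
By the outcome, as a careful person would: the job done as asked, in the order asked, and still so for the second after the job is handed in, with the robot touching nothing.
Of red_board, blue_board, yellow_board only 2 to 3 are there at a start; the rules pass over those that are not, and their reading is None.
Of marker_1, tweezers, esd_brush only 2 to 3 are there at a start; the rules pass over those that are not, and their reading is None.
At some moment in a run one of red_board, blue_board, yellow_board may be knocked a few centimetres aside while the robot is not near it.
Once in a run the grip may slacken for a moment while it holds something.
It also fails if it takes over 210 s, if anything falls off the work surface, if the arm or the gripper's body presses on something with over 40 N, if the wrist force passes 120 N, or if a joint passes its speed limit or range.

### The arm

A 7-joint arm with a two-finger parallel gripper is mounted at the origin on a cart in front of the work surface, level with it; the furniture and walls round the work are solid. World frame = base frame: x ahead of the robot, y to its left, z up, the work surface at z = 0. Lengths are in m, angles in rad, forces in N, time in s.
With the tool pointing down it reaches from about 0.425 to 0.925 m from the base axis. Payload 6.8 kg.
Tool frame: the origin (TCP) lies on the mounting face of the last link; the fingertips stand 173 mm ahead of it and the grasp point (between the pads) lies 155 mm ahead of it; z points along the fingers, y is the line along which they close (so a half turn about z gives the same grasp; the last joint's range is limited). The gripper opens to 85 mm and grips with 20 to 120 N. Pads are 22 mm wide; open, the fingers measure 114 mm over their backs; the gripper's body (76 mm by 85 mm) begins 54 mm behind the grasp point. The pads swing forward as they close: fully open they stand 13 mm farther back than shut.
Start: joints at [1.041, 0.477, 0.022, 1.555, -0.011, 1.109, -0.083], TCP at [0.276, -0.616, 0.405] pointing down, gripper open.
Joint ranges: [-2.96, 2.96], [-0.34, 2.1], [-1.41, 1.46], [0.24, 2.44], [-1.37, 4.51], [0.17, 1.92], [-2.96, 2.96]. Speed limits (rad/s): [2.39, 2.39, 3.14, 3.14, 3.14, 3.14, 3.14].

### API

Orientations are given as a unit quaternion [w, x, y, z].
In Python, from station import bot gives the robot as it stands. The module is installed in compiled form; this text tells all that it offers.
- The arm moves only by the shell command python3 -m pendant 'ROWS' [FORCE]. ROWS is JSON, a list of rows, each a list of 5 numbers: the finger opening in m, from 0 to 0.0854, then the shift along the tool's x, y, z in m, then the turn about the tool's z in degrees. In form: [[jaw, x, y, z, yaw], ...]. A call has 1 to 12 rows; each row shifts and turns the commanded pose from where the row before left it, along the tool's axes as they then stand; what a row does not reach is not made up. A row lasts 1/12 s, in which the tool goes at most 41.7 mm and 7.16 degrees, less where a joint would pass 70% of its speed; a pose out of reach is approached as far as the arm can. A call with a gripper value outside its range is refused whole. The fingers move at their own pace and stop on an object; FORCE is the grip in N (left out, the last holds). Time passes only in rows, so rows that do not move let the fingers close. It gives the time, the measured TCP pose, the force, the opening and the grip force at its end, in the units of the state.
- bot.get_obs(): the state, without advancing time (a new reading comes with each control period).
- bot.read_camera(name): name is "side" or "top"; returns (picture, depth): 480x640x3 uint8, blue, green, red; 480x640 float32, m along the optical axis (not along the pixel's ray), 0 where there is no reading.
- bot.camera_model(name): a dict with "intrinsics" (3x3 intrinsics, pixels), "dist_coeffs" ([k1, k2, p1, p2, k3] as OpenCV has them; the pictures are not rectified), "R" (3x3) and "t" (3): a world point X has camera coordinates R X + t. Camera axes: x right, y down, z forward; pixel columns grow to the right and rows downward; lengths in m; the calibration is good to about 2 mm. A picture is of the moment at which its call begins. camera_model takes no time and is no camera call.
- bot.hand_in(): hands the job in; it is judged then, once.
Trained networks look in the newest picture that a camera, given by its name, has taken for a name from the list of things; names that differ only in an ending like _2 or _b are one class to them, and where a whole thing is asked for, a point or a joint stands for the part that bears it (a point fixed in the world has none). Each returns a list of dicts, best first, with "score" (0 to 1); they miss things now and then, are a little off and sometimes report something else, mostly with a low value. They report only what shows in the picture. A call takes as long as a camera call.
- bot.boxes_of(name, camera): "at" ([column, row] in pixels, amid what is visible of it).
- bot.trace(name, camera): "mask" (480x640 bool, what is visible of it) and "at" ([column, row] in pixels, amid what is visible of it).
- bot.pinpoint(name, camera): "at" ([column, row] in pixels: a listed point, or the origin of a listed thing).
The state is a dict: "t": time; "q": joint angles; "joint_vel": joint speeds; "joint_torque": joint torques, N m; "eef_pos": TCP position; "tool_rot": TCP orientation; "contact_force": force on the tool from outside, world axes, zero at the start; "torque": the same for the moment, N m; "gripper_width": opening from 0.0 (shut) to 1.0 (fully open); "grasp_force": force on a finger pad.
Only numpy, scipy, OpenCV 4.12 (cv2) and the standard library are available. Lean on these libraries where they do the work, as an engineer would, in place of code of your own. Each camera call takes 0.05 s, during which the arm holds its last target. There are 200 camera calls.

## Working session

There is one attempt and no reset: what is moved stays moved. The work goes in short steps, Python scripts to look and compute and a shell command to move; the robot and the scene stay as the last step left them, time stands still between calls to the robot, and variables do not carry over. Pictures are saved under pics/ and viewed, at most 14 in all, crops included, and the job is handed in when it is done.

```bash
mkdir -p pics; cat > h.py <<'E'
import numpy as np, cv2
from station import bot
def model(c):
    m=bot.camera_model(c); return [np.array(m[k],float) for k in("intrinsics","dist_coeffs","R","t")]
def ray(c,p):
    K,D,R,t=model(c); u=cv2.undistortPoints(np.array([[p]],float),K,D)[0,0]
    return -R.T@t, R.T@np.array([u[0],u[1],1.])
def atz(c,p,z):
    o,d=ray(c,p); return o+d*(z-o[2])/d[2]
def tri(p1,p2,c1="top",c2="side"):
    o1,d1=ray(c1,p1);o2,d2=ray(c2,p2)
    s=np.linalg.lstsq(np.c_[d1,-d2],o2-o1,rcond=None)[0]
    a=o1+s[0]*d1;b=o2+s[1]*d2; return (a+b)/2,np.linalg.norm(a-b)
def proj(c,X):
    K,D,R,t=model(c); return cv2.projectPoints(np.array(X,float).reshape(-1,1,3),cv2.Rodrigues(R)[0],t,K,D)[0][:,0]
def cloud(c,depth):
    K,D,R,t=model(c); v,u=np.mgrid[:480,:640]
    n=cv2.undistortPoints(np.c_[u.ravel(),v.ravel()].astype(float)[:,None],K,D)[:,0]
    z=depth.ravel(); P=np.c_[n*z[:,None],z]
    return ((P-t)@R).reshape(480,640,3)
E
python3 - <<'E'
from h import *
np.set_printoptions(precision=4,suppress=True)
o=bot.get_obs();print({k:np.round(o[k],3) for k in o})
for c in("top","side"):
    im,d=bot.read_camera(c);cv2.imwrite(f"pics/{c}0.png",im);np.save(c+"0.npy",d);K,D,R,t=model(c);print(c,K[0,0],-R.T@t,R[2])
names="red_sink red_base blue_sink blue_base yellow_sink yellow_base tool_tray marker_1_mid tweezers_mid esd_brush_mid".split()
for n in names:
    r={c:bot.pinpoint(n,c)[:2] for c in("top","side")}
    for c in r: print(n,c,[(np.round(x["at"],1),round(x["score"],2)) for x in r[c]])
    if r["top"] and r["side"]: print("   tri",*tri(r["top"][0]["at"],r["side"][0]["at"]))
E
```

```text
{'t': np.float64(0.0), 'q': array([ 1.041,  0.478,  0.022,  1.556, -0.011,  1.109, -0.083]), 'joint_vel': array([ 0.001, -0.001,  0.001, -0.002, -0.001,  0.002,  0.001]), 'joint_torque': array([  0.001, -59.645,   1.608, -28.119,   0.012,   0.009,   0.   ]), 'eef_pos': array([ 0.276, -0.616,  0.404]), 'tool_rot': array([-0.001,  0.978,  0.209, -0.   ]), 'contact_force': array([-0.977,  0.281,  0.578]), 'torque': array([-0.043,  0.002, -0.07 ]), 'grasp_force': np.float64(0.0), 'gripper_width': np.float64(0.998)}
top 589.8159053487501 [0.3511 0.0708 1.8812] [ 0.1263 -0.0065 -0.992 ]
side 609.015896023543 [0.1045 1.5068 0.7349] [ 0.2958 -0.8648 -0.4057]
red_sink top [(array([328.5, 286.3]), 0.79)]
red_sink side [(array([392.3, 257.1]), 0.61)]
   tri [0.4372 0.0245 0.0151] 0.0017734513514449674
red_base top [(array([346.4, 230. ]), 0.64)]
red_base side [(array([337.8, 248.2]), 0.74)]
   tri [ 0.617  -0.0322 -0.0041] 0.00886188384777056
blue_sink top []
blue_sink side [(array([342.3, 223.8]), 0.53)]
blue_base top [(array([244. , 231.4]), 0.66), (array([295. , 231.6]), 0.45)]
blue_base sid
[... 181 characters left out ...]
78)]
   tri [ 0.6534 -0.1932  0.0137] 0.0035145053419630653
yellow_base top [(array([295.5, 231. ]), 0.64)]
yellow_base side [(array([321.5, 271.1]), 0.63)]
   tri [0.6103 0.1318 0.0013] 0.008647901056677594
tool_tray top [(array([227.5, 290.3]), 0.63)]
tool_tray side [(array([367.1, 322.8]), 0.98)]
   tri [ 0.421   0.3451 -0.0039] 0.000555381630719415
marker_1_mid top [(array([349.9, 231.9]), 0.6)]
marker_1_mid side [(array([338.7, 244.7]), 0.56)]
   tri [ 0.6135 -0.0423  0.0028] 0.0016743254391350828
tweezers_mid top [(array([244. , 225.8]), 0.39)]
tweezers_mid side [(array([291.4, 298.8]), 0.4)]
   tri [0.6274 0.2984 0.0028] 0.0018689176603504654
esd_brush_mid top []
esd_brush_mid side []
```

```bash
python3 -c "
import cv2
a=cv2.imread('pics/top0.png')[170:350,180:460];cv2.imwrite('pics/topc.png',cv2.resize(a,(800,514),interpolation=2))
b=cv2.imread('pics/side0.png')[190:360,220:460];cv2.imwrite('pics/sidec.png',cv2.resize(b,(800,567),interpolation=2))"
```

```text
(no output)
```

View pics/topc.png

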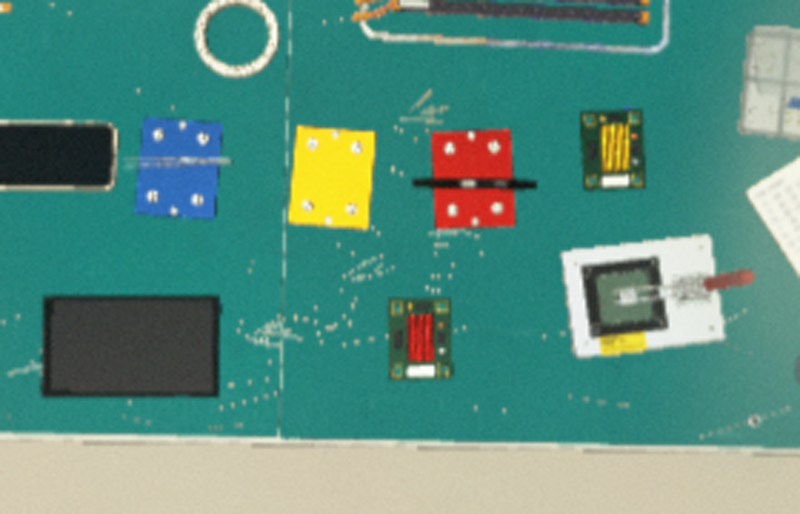

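View pics/sidec.png

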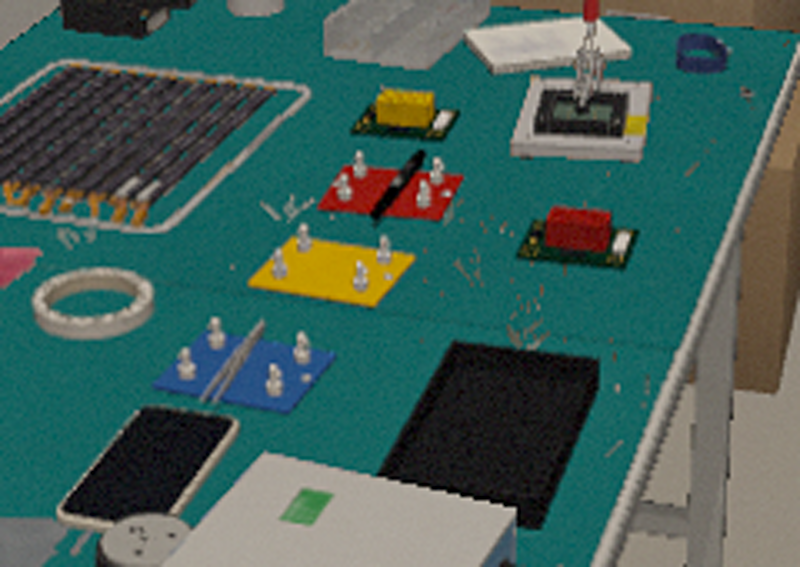

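Top view: the red board is at about (328,286) and the yellow board at (397,220). The marker lies on the red base (350,232) and the tweezers on the blue base (244,226). The tray is at (227,290). I see no blue board and no brush. Next I refine the poses by colour.

```bash
cat >> h.py <<'E'
HSV={"red":[(0,150,70,8),(172,150,70,180)],"blue":[(100,120,60,125)],"yellow":[(20,130,90,34)]}
def cmask(im,col):
    h=cv2.cvtColor(im,cv2.COLOR_BGR2HSV); m=np.zeros((480,640),np.uint8)
    for a,s,v,b in HSV[col]: m|=cv2.inRange(h,(a,s,v),(b,255,255))
    return m
def rect(c,im,col,near,z,rad=25,minz=None):
    """rectified min-area rect of colour blob nearest pixel `near`, on plane z (points up-sampled)"""
    s=4; big=cv2.resize(im,None,fx=s,fy=s,interpolation=cv2.INTER_CUBIC)
    x0,y0=int(near[0]-rad),int(near[1]-rad)
    sub=big[y0*s:(y0+2*rad)*s,x0*s:(x0+2*rad)*s]
    h=cv2.cvtColor(sub,cv2.COLOR_BGR2HSV); m=np.zeros(sub.shape[:2],np.uint8)
    for a,sa,v,b in HSV[col]: m|=cv2.inRange(h,(a,sa,v),(b,255,255))
    m=cv2.morphologyEx(m,cv2.MORPH_OPEN,np.ones((5,5)))
    n,l,st,ce=cv2.connectedComponentsWithStats(m); 
    if n<2: return None
    keep=[i for i in range(1,n) if st[i,4]>0.15*st[1:,4].max()]
    v,u=np.nonzero(np.isin(l,keep)); pix=np.c_[(u+.5)/s-.5+x0,(v+.5)/s-.5+y0]
    hull=cv2.convexHull(pix.astype(np.float32))[:,0]
    W=np.array([atz(c,p,z)[:2] for p in hull],np.float32)
    (cx,cy),(w,hh),a=cv2.minAreaRect(W*1000)
    if w<hh: w,hh,a=hh,w,a+90
    return np.array([cx,cy,w,hh,(a+90)%180-90])
E
python3 - <<'E'
from h import *
np.set_printoptions(precision=1,suppress=True)
T=cv2.imread("pics/top0.png");S=cv2.imread("pics/side0.png")
for n,col,pt,ps,z in[("rb","red",(346,231),(338,247),.005),("yb","yellow",(296,231),(321,271),.005),("bb","blue",(244,231),(294,303),.005),("rs","red",(328,286),(392,257),.028),("ys","yellow",(397,221),(340,222),.028)]:
    print(n,rect("top",T,col,pt,z),rect("side",S,col,ps,z,30))
d=np.load("top0.npy");C=cloud("top",d)*1000
for n,p in[("rsink",(328,286)),("ysink",(396,221)),("rbase",(338,240)),("ybase",(296,231)),("tray",(225,290)),("table",(300,260))]:
    print(n,np.median(C[p[1]-2:p[1]+3,p[0]-2:p[0]+3].reshape(-1,3),0))
for n,c in[("marker_1","top"),("tweezers","top"),("marker_1","side"),("tweezers","side"),("tool_tray","top")]:
    bot.read_camera(c)
    for x in bot.trace(n,c)[:1]:
        v,u=np.nonzero(x["mask"]);z={"m":.014,"t":.0115}[n[0]]
        if "tray" in n:z=.025
        W=np.array([atz(c,p,z)[:2]*1000 for p in np.c_[u,v]],np.float32);print(n,c,x["score"],len(u),cv2.minAreaRect(W),W.mean(0))
E
```

```text
rb [612.8 -26.4 108.2  88.5   3.3] [610.8 -19.7 109.7  94.2   3.5]
yb [611.8 131.9 111.4  90.8  -3.7] [610.2 137.5 112.1  96.6  -3.7]
bb [619.3 304.2 110.1  90.   -3.5] [617.4 309.4 110.9  95.3  -3.3]
rs [432.5  30.4  51.4  28.4   2.3] [427.2  57.6  79.7  51.  -77.9]
ys [ 647.1 -183.5   54.7   33.5    1. ] [ 641.  -155.7   91.8   53.7  -73.3]
rsink [438.8  26.3  25.5]
ysink [ 649.3 -186.6   23.6]
rbase [588.1  -3.9   4.5]
ybase [613.5 131.2   4.1]
tray [421.7 351.2   5.7]
table [521.6 116.7  -2.5]Traceback (most recent call last):
  File "<stdin>", line 11, in <module>
ValueError: it knows: blue_base, blue_sink, esd_brush_mid, marker_1_mid, masking_tape, note_pad, phone, red_base, red_sink, speaker, tool_tray, tweezers_mid, yellow_base, yellow_sink
```

```bash
python3 - <<'E'
from h import *
np.set_printoptions(precision=1,suppress=True)
for n,c in[("marker_1_mid","top"),("tweezers_mid","top"),("marker_1_mid","side"),("tweezers_mid","side"),("tool_tray","top")]:
    bot.read_camera(c)
    for x in bot.trace(n,c)[:1]:
        v,u=np.nonzero(x["mask"]);z={"m":.014,"t":.0115}[n[0]]
        if "tray" in n:z=.025
        W=np.array([atz(c,p,z)[:2]*1000 for p in np.c_[u,v]],np.float32);print(n,c,x["score"],len(u),np.hstack(cv2.minAreaRect(W)),W.mean(0))
        if "tray" not in n: print(np.polyfit(W[:,1],W[:,0],1))
E
```

```text
marker_1_mid top 0.5 142 [607.4 -30.5   9.7 124.7   1. ] [607.2 -29.6]
[  0.  607.3]
tweezers_mid side 0.51 60 [624.1 298.4  11.3  73.    3.4] [624.3 300.8]
[ -0.  636.9]
tool_tray top 0.69 921 [610.8 -23.8 115.5  92.6   1. ] [611.3 -25.4]
```

```bash
python3 -m pendant '[[0.05,0,0,0,-6.6],[0.05,0,0,0,-6.6],[0.05,0,0,0,-6.6],[0.05,0,0,0,-6.6],[0.05,0,0,0,-6.6],[0.05,0,0,0,-6.6],[0.05,0,0,0,-6.6],[0.05,0,0,0,-6.6],[0.05,0,0,0,-6.6],[0.05,0,0,0,-6.6]]' 40
python3 -m pendant '[[0.05,0.03,0.017,0,0],[0.05,0.03,0.017,0,0],[0.05,0.03,0.017,0,0],[0.05,0.03,0.017,0,0],[0.05,0.03,0.017,0,0],[0.05,0.03,0.017,0,0],[0.05,0.03,0.017,0,0],[0.05,0.03,0.017,0,0],[0.05,0.03,0.017,0,0],[0.05,0.03,0.017,0,0],[0.05,0.03,0.017,0,0],[0.05,0.03,0.017,0,0]]'
python3 -m pendant '[[0.05,0.03,0.017,0,0],[0.05,0.03,0.017,0,0],[0.05,0.03,0.017,0.02,0],[0.05,0.03,0.017,0.02,0],[0.05,0.03,0.017,0.02,0],[0.05,0.03,0.017,0.02,0],[0.05,0.03,0.017,0.02,0],[0,0,0,0,0],[0,0,0,0,0],[0,0,0,0,0]]'
```

```text
t: 2.48
eef_pos: [0.2763, -0.6159, 0.4047]
tool_rot: [0.0, 0.704, 0.71, -0.0]
contact_force: [-0.7, 0.6, 0.4]
gripper_width: 0.588
grasp_force: 0.0
t: 3.48
eef_pos: [0.4798, -0.2538, 0.405]
tool_rot: [0.0, 0.706, 0.708, -0.0]
contact_force: [0.6, 0.4, -0.3]
gripper_width: 0.586
grasp_force: 0.0
t: 4.32
eef_pos: [0.5977, -0.0452, 0.3046]
tool_rot: [-0.0, 0.706, 0.708, -0.0]
contact_force: [-0.2, -0.2, -0.9]
gripper_width: 0.169
grasp_force: 0.0
```

```bash
python3 -m pendant '[[0.04,0.015,0.011,0,0],[0.04,0,0,0.03,0],[0.04,0,0,0.03,0],[0.04,0,0,0.02,0],[0.04,0,0,0,0],[0.04,0,0,0,0]]'
python3 - <<'E'
from h import *
o=bot.get_obs();p=np.array(o["eef_pos"]);print(p,o["gripper_width"])
out=[]
for c in("top","side"):
    im,d=bot.read_camera(c);cv2.imwrite(f"pics/{c}1.png",im);np.save(c+"1.npy",d)
    u=proj(c,[p-[0,0,.173],p-[0,0,.155],[.607,-.030,.011]]);print(c,u)
    a,b=u[0].astype(int); s=im[b-50:b+50,a-65:a+65];s=cv2.resize(s,(520,400),interpolation=2)
    for q in u: cv2.circle(s,tuple(int(v) for v in (q-[a-65,b-50])*4+2),2,(255,0,255),-1)
    out.append(s)
cv2.imwrite("pics/g1.png",cv2.resize(np.hstack(out),(800,308)))
E
```

```text
t: 4.82
eef_pos: [0.6084, -0.0316, 0.2249]
tool_rot: [-0.0, 0.707, 0.707, -0.001]
contact_force: [0.5, 0.0, 1.2]
gripper_width: 0.47
grasp_force: 0.0
[ 0.60837843 -0.03157644  0.22488734] 0.4698889983134063
top [[347.50347714 231.56920909]
 [347.83592796 230.76660883]
 [346.27517166 233.75428302]]
side [[338.65703544 230.79093071]
 [338.53431636 225.01933232]
 [339.21849376 243.99250841]]
```

View pics/g1.png

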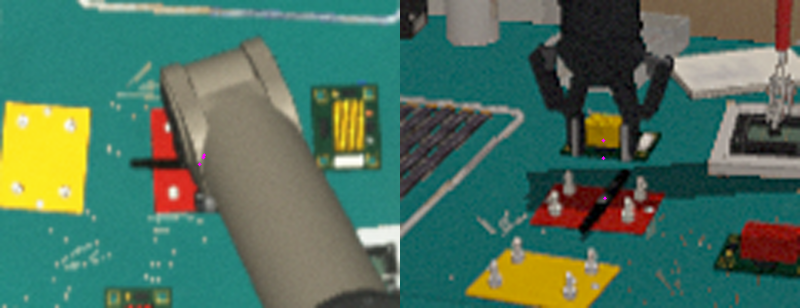

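```bash
python3 -m pendant '[[0.04,0,0,0.025,0],[0.04,0,0,0.02,0],[0.04,0,0,0,0],[0.0,0,0,0,0],[0.0,0,0,0,0],[0.0,0,0,0,0],[0.0,0,0,0,0],[0.0,0,0,0,0],[0.0,0,0,0,0]]' 40
python3 -m pendant '[[0.0,0,0,-0.01,0],[0,0,0,-0.03,0],[0,0,0,-0.03,0],[0,0,0,-0.03,0],[0,0,0,0,0]]'
```

```text
t: 5.67
eef_pos: [0.6097, -0.0299, 0.1819]
tool_rot: [0.001, 0.706, 0.708, 0.001]
contact_force: [-1.7, -0.7, 6.9]
gripper_width: 0.121
grasp_force: 41.4
t: 6.08
eef_pos: [0.6109, -0.0294, 0.287]
tool_rot: [0.004, 0.706, 0.708, 0.004]
contact_force: [0.5, 0.4, -0.0]
gripper_width: 0.124
grasp_force: 40.5
```

```bash
python3 -m pendant '[[0,0.0314,-0.0144,0,0],[0,0.0314,-0.0144,0,0],[0,0.0314,-0.0144,0,0],[0,0.0314,-0.0144,0,0],[0,0.0314,-0.0144,0,0],[0,0.0314,-0.0144,0,0],[0,0.0314,-0.0144,0,0],[0,0.0314,-0.0144,0,0],[0,0.0314,-0.0144,0,0],[0,0.0314,-0.0144,0,0],[0,0.0314,-0.0144,0,0],[0,0.0314,-0.0144,0,0]]'
python3 -m pendant '[[0,0,0,0.01,0],[0,0,0,0.03,0],[0,0,0,0,0],[0,0,0,0,0]]'
python3 - <<'E'
from h import *
o=bot.get_obs();p=np.array(o["eef_pos"]);print(p,o["gripper_width"])
out=[]
for c in("top","side"):
    im,d=bot.read_camera(c)
    tr=[x["at"] for x in bot.pinpoint("tool_tray",c)[:1]];print(tr)
    u=proj(c,[p-[0,0,.173],[.421,.348,.004],[.421+.051,.348+.091,.025],[.421-.051,.348-.091,.025],[.421-.051,.348+.091,.025],[.421+.051,.348-.091,.025]])
    a,b=u[1].astype(int); s=im[b-50:b+50,a-65:a+65];s=cv2.resize(s,(520,400),interpolation=2)
    for q in u: cv2.circle(s,tuple(int(v) for v in (q-[a-65,b-50])*4+2),2,(255,0,255),-1)
    out.append(s)
cv2.imwrite("pics/g2.png",cv2.resize(np.hstack(out),(800,308)))
E
```

```text
t: 7.08
eef_pos: [0.4338, 0.3478, 0.2806]
tool_rot: [0.0, 0.706, 0.708, 0.001]
contact_force: [0.9, -0.4, 0.6]
gripper_width: 0.123
grasp_force: 40.5
t: 7.42
eef_pos: [0.4344, 0.3456, 0.2391]
tool_rot: [0.0, 0.706, 0.708, -0.002]
contact_force: [-0.3, -0.5, -0.2]
gripper_width: 0.125
grasp_force: 40.5
[0.43438457 0.34561569 0.23909815] 0.12456974348523185
[]
[[365.6, 325.2]]
```

View pics/g2.png

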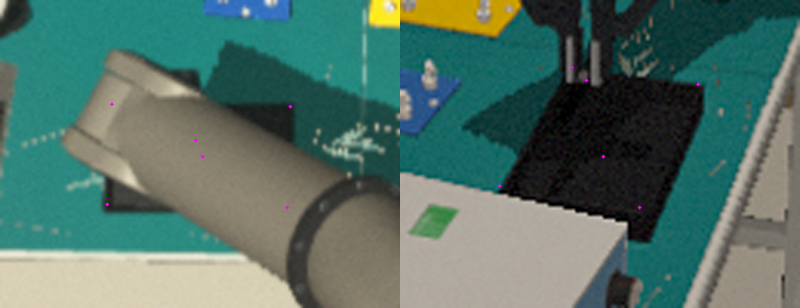

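```bash
python3 -m pendant '[[0,0,0,0.02,0],[0,0,0,0.02,0],[0,0,0,0.016,0],[0,0,0,0,0],[0.025,0,0,0,0],[0.025,0,0,0,0],[0.025,0,0,0,0],[0.025,0,0,0,0]]'
python3 -m pendant '[[0.025,0,0,-0.02,0],[0.025,0,0,-0.03,0],[0.025,0,0,-0.03,0],[0.025,0,0,-0.03,0],[0.025,0,0,0,0]]'
python3 - <<'E'
from h import *
np.set_printoptions(precision=1,suppress=True)
for c in ("top","side"):
    im,d=bot.read_camera(c);cv2.imwrite(f"pics/{c}2.png",im)
    for n in("tweezers_mid","marker_1_mid"):
        print(n,c,[(x["at"],x["score"],atz(c,x["at"],.0095)) for x in bot.pinpoint(n,c)[:2]])
s=im[260:390,280:430];cv2.imwrite("pics/s2.png",cv2.convertScaleAbs(cv2.resize(s,(690,598),interpolation=2),alpha=2.5))
E
```

```text
t: 8.28
eef_pos: [0.4352, 0.3467, 0.1849]
tool_rot: [0.0, 0.706, 0.708, 0.001]
contact_force: [0.5, -0.7, 0.3]
gripper_width: 0.295
grasp_force: 0.0
t: 8.7
eef_pos: [0.4361, 0.3482, 0.3001]
tool_rot: [0.001, 0.706, 0.708, 0.005]
contact_force: [0.6, 1.6, 0.5]
gripper_width: 0.293
grasp_force: 0.0
tweezers_mid top []
marker_1_mid top []
tweezers_mid side [([289.2, 300.1], 0.45, array([0.6, 0.3, 0. ]))]
marker_1_mid side [([359.2, 320.3], 0.54, array([0.4, 0.4, 0. ]))]
```

View pics/s2.png

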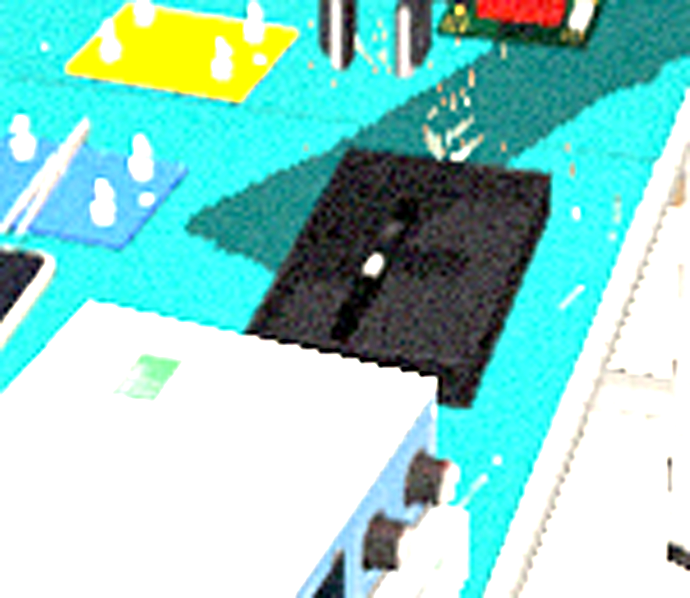

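The marker lies in the tray at about (373,265) in the crop. Next the tweezers.

```bash
python3 - <<'E'
from h import *
np.set_printoptions(precision=4,suppress=True)
for t in[(241.8,226.4),(244,225.8)]:
  for s in[(290.1,297.7),(291.4,298.8)]: print(tri(t,s))
k=2.857
for p in[(123,162),(230,160)]: print(atz("top",(180+p[0]/k,170+p[1]/k),.0095))
k=3.333
for p in[(264,321),(202,401)]: print(atz("side",(220+p[0]/k,190+p[1]/k),.0095))
print(bot.get_obs()["eef_pos"])
E
```

```text
(array([0.626 , 0.3051, 0.0095]), np.float64(0.0015094139455699815))
(array([0.6247, 0.3049, 0.0067]), np.float64(0.0020196840331517868))
(array([0.6287, 0.2986, 0.0056]), np.float64(0.0016789056318043162))
(array([0.6274, 0.2984, 0.0028]), np.float64(0.0018689176603504654))
[0.6233 0.3647 0.0095]
[0.6276 0.2451 0.0095]
[0.6266 0.2435 0.0095]
[0.6257 0.3684 0.0095]
[0.4344 0.3459 0.2926]
```

```bash
python3 -m pendant '[[0.04,-0.0068,0.032,0,0],[0.04,-0.0068,0.032,0,0],[0.04,-0.0068,0.032,0,0],[0.04,-0.0068,0.032,0,0],[0.04,-0.0068,0.032,0.02,0],[0.04,-0.0068,0.032,0.02,0],[0.04,0,0,0.03,0],[0.04,0,0,0,0],[0.04,0,0,0,0]]'
```

```text
t: 9.75
eef_pos: [0.6258, 0.3056, 0.2206]
tool_rot: [-0.001, 0.706, 0.708, -0.003]
contact_force: [-0.8, -0.1, 1.2]
gripper_width: 0.467
grasp_force: 0.0
```

```bash
python3 -m pendant '[[0.04,0,0,0.025,0],[0.04,0,0,0.016,0],[0.04,0,0,0,0],[0.0,0,0,0,0],[0.0,0,0,0,0],[0.0,0,0,0,0],[0.0,0,0,0,0],[0.0,0,0,0,0],[0.0,0,0,0,0]]' 40
python3 -m pendant '[[0.0,0,0,-0.01,0],[0,0,0,-0.03,0],[0,0,0,-0.03,0],[0,0,0,-0.03,0],[0,0,0,0,0]]'
```

```text
t: 10.5
eef_pos: [0.6273, 0.3067, 0.1844]
tool_rot: [0.0, 0.706, 0.708, 0.001]
contact_force: [-0.6, 0.5, 6.7]
gripper_width: 0.093
grasp_force: 39.8
t: 10.92
eef_pos: [0.6286, 0.3076, 0.2905]
tool_rot: [0.001, 0.706, 0.708, 0.005]
contact_force: [0.8, 1.3, 1.1]
gripper_width: 0.094
grasp_force: 39.1
```

```bash
python3 -m pendant '[[0,0.0051,-0.0283,0,0],[0,0.0051,-0.0283,0,0],[0,0.0051,-0.0283,0,0],[0,0.0051,-0.0283,0,0],[0,0.0051,-0.0283,0,0],[0,0.0051,-0.0283,0,0],[0,0.0051,-0.0283,0,0],[0,0.0051,-0.0283,0,0],[0,0,0,0.03,0],[0,0,0,0.02,0],[0,0,0,0,0],[0,0,0,0,0]]'
```

```text
t: 11.92
eef_pos: [0.4003, 0.3461, 0.2326]
tool_rot: [0.0, 0.706, 0.708, -0.001]
contact_force: [0.4, 0.5, 0.3]
gripper_width: 0.093
grasp_force: 39.1
```

```bash
python3 -m pendant '[[0,0,0,0.02,0],[0,0,0,0.02,0],[0,0,0,0.007,0],[0,0,0,0,0],[0.02,0,0,0,0],[0.02,0,0,0,0],[0.02,0,0,0,0],[0.02,0,0,0,0]]'
python3 -m pendant '[[0.02,0,0,-0.02,0],[0.02,0,0,-0.03,0],[0.02,0,0,-0.03,0],[0.02,0,0,-0.03,0],[0.02,0,0,0,0]]'
python3 - <<'E'
from h import *
for c in ("top","side"):
    im,d=bot.read_camera(c);cv2.imwrite(f"pics/{c}3.png",im)
    for n in("tweezers_mid","marker_1_mid"):
        print(n,c,[(x["at"],round(x["score"],2),atz(c,x["at"],.0095)) for x in bot.pinpoint(n,c)[:2]])
T=cv2.imread("pics/top3.png")
for n,col,z,r in[("rs","red",.028,25),("ys","yellow",.028,25)]:
    x=bot.pinpoint(n[0:1]=="r" and "red_sink" or "yellow_sink","side")[:1];print(n,x)
s=im[215:385,240:460];cv2.imwrite("pics/s3.png",cv2.convertScaleAbs(cv2.resize(s,(770,595),interpolation=2),alpha=1.8))
E
```

```text
t: 12.58
eef_pos: [0.4007, 0.3466, 0.1867]
tool_rot: [0.0, 0.706, 0.708, 0.001]
contact_force: [0.3, 0.2, -0.1]
gripper_width: 0.233
grasp_force: 0.0
t: 13.0
eef_pos: [0.4015, 0.3481, 0.3016]
tool_rot: [0.0, 0.706, 0.708, 0.005]
contact_force: [0.3, 0.6, 0.3]
gripper_width: 0.236
grasp_force: 0.0
tweezers_mid top []
marker_1_mid top [([227.7, 283.7], 0.43, array([0.4415205 , 0.34337038, 0.0095    ]))]
tweezers_mid side []
marker_1_mid side [([359.5, 319.6], 0.57, array([0.43532933, 0.35742283, 0.0095    ])), ([246.2, 282.2], 0.46, array([0.76724206, 0.26043123, 0.0095    ]))]
rs [{'at': [392.0, 256.5], 'score': 0.69}]
ys [{'at': [341.3, 225.5], 'score': 0.8}]
```

View pics/s3.png

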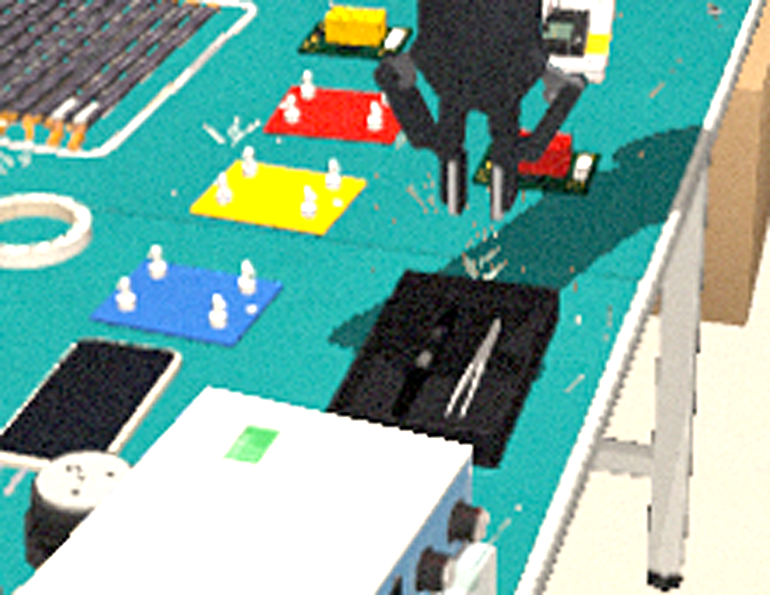

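Both tools are in the tray and all the plates are clear. Now the red board.

```bash
python3 -m pendant '[[0.065,0,0,0,7],[0.065,0,0,0,7],[0.065,0,0,0,7],[0.065,0,0,0,7],[0.065,0,0,0,7],[0.065,0,0,0,7],[0.065,0,0,0,7],[0.065,0,0,0,7],[0.065,0,0,0,7],[0.065,0,0,0,7],[0.065,0,0,0,7],[0.065,0,0,0,7]]'
python3 -m pendant '[[0.065,0,0,0,3.9],[0.065,0.0025,0.031,0,0],[0.065,0.0025,0.031,0,0],[0.065,0.0025,0.031,0,0],[0.065,0.0025,0.031,0,0],[0.065,0.0025,0.031,0,0],[0.065,0.0025,0.031,0,0],[0.065,0.0025,0.031,0,0],[0.065,0,0,0,0],[0.065,0,0,0,0]]'
python3 - <<'E'
from h import *
np.set_printoptions(precision=4,suppress=True)
o=bot.get_obs();print(o["eef_pos"],o["tool_rot"],o["q"])
T,dt=bot.read_camera("top");P={}
for n in("red_sink","yellow_sink"): P[n]=bot.pinpoint(n,"top")[:1]
S,d=bot.read_camera("side")
for n in P:
    x=bot.pinpoint(n,"side")[:1]; 
    if P[n] and x: print(n,tri(P[n][0]["at"],x[0]["at"]))
    if P[n]:print(rect("top",T,n.split("_")[0],P[n][0]["at"],.028,16))
E
```

```text
t: 14.4
eef_pos: [0.4002, 0.3463, 0.2949]
tool_rot: [0.0, 0.999, 0.051, -0.001]
contact_force: [0.1, 0.4, -0.1]
gripper_width: 0.762
grasp_force: 0.0
t: 15.23
eef_pos: [0.4264, 0.1286, 0.2952]
tool_rot: [0.0, 1.0, 0.018, -0.001]
contact_force: [-0.3, 0.7, -0.1]
gripper_width: 0.763
grasp_force: 0.0
[0.4264 0.1286 0.2952] [ 0.0004  0.9998  0.0179 -0.0005] [-0.3109  0.2622 -0.1396  2.1793  0.0563  0.7047 -2.0237]
red_sink (array([0.4363, 0.0336, 0.0149]), np.float64(0.013961398295926516))
[432.9031  30.4724  50.78    27.4071   0.8538]
yellow_sink (array([ 0.6554, -0.193 ,  0.0129]), np.float64(0.017707008801832933))
[ 647.0721 -183.4708   54.7149   33.5879    0.9638]
```

```bash
python3 - <<'E'
from h import *
np.set_printoptions(precision=3,suppress=True)
S,d=bot.read_camera("side");T,dt=bot.read_camera("top");cv2.imwrite("pics/side4.png",S);cv2.imwrite("pics/top4.png",T)
for c,I in(("side",S),("top",T)):
    A=cv2.cvtColor(cv2.imread(f"pics/{c}0.png"),6).astype(np.float32);B=cv2.cvtColor(I,6).astype(np.float32)
    for y,x in((190,340),(40,40),(260,280),(380,40),(380,500)): print(c,(x,y),cv2.phaseCorrelate(A[y:y+90,x:x+110],B[y:y+90,x:x+110],cv2.createHanningWindow((110,90),5)))
for n in("red_sink","yellow_sink"):
    a=bot.pinpoint(n,"top")[:1];b=bot.pinpoint(n,"side")[:1];print(n,a,b,tri(a[0]["at"],b[0]["at"]) if a and b else 0)
for p,col,ps in((("yb"),"yellow",(321,271)),("bb","blue",(294,303))): print(rect("side",S,col,ps,.005,30))
E
```

```text
side (340, 190) ((-0.1459482376600505, -0.2489426138793931), 0.5464070498501813)
side (40, 40) ((-0.07967181280982061, 0.007857483236158203), 0.720901958324291)
side (280, 260) ((-0.04240619699735504, -0.09581995067645721), 0.7911247859177766)
side (40, 380) ((-0.047051080184161265, 0.00857709682922092), 0.9815575675611142)
side (500, 380) ((-0.09706219360473511, 0.04981615508662429), 1.0121868817011515)
top (340, 190) ((0.04868680588757002, 0.014096058668386036), 0.9621170972894739)
top (40, 40) ((-0.04431428595146514, -0.05114466091260539), 0.9669849007659488)
top (280, 260) ((-0.09228677964249954, 0.004848584438377657), 0.7216768709818522)
top (40, 380) ((0.010432327955129495, 0.20919065568720896), 0.6603820788418805)
top (500, 380) ((-0.14153359005391764, 0.03544936310195368), 0.3147562207116021)
red_sink [{'at': [328.2, 291.6], 'score': 0.88}] [{'at': [393.5, 257.4], 'score': 0.93}] (array([0.427, 0.027, 0.016]), np.float64(0.011073985672947184))
yellow_sink [{'at': [394.1, 217.0], 'score': 0.66}] [{'at': [341.1, 220.9], 'score': 0.89}] (array([ 0.656, -0.184,  0.019]), np.float64(0.013018054404503872))
[610.166 137.51  112.115  96.567  -3.711]
[617.385 309.614 110.854  95.011  -3.389]
```

```bash
python3 -m pendant '[[0.065,0.0025,0.0328,0,0],[0.065,0.0025,0.0328,0,0],[0.065,0.0025,0.0328,0,0],[0.065,0,0,0.03,0],[0.065,0,0,0.03,0],[0.065,0,0,0.02,0],[0.065,0,0,0,0],[0.065,0,0,0,0]]'
```

```text
t: 16.5
eef_pos: [0.4375, 0.0322, 0.2153]
tool_rot: [0.0, 1.0, 0.02, -0.001]
contact_force: [0.2, 0.4, 0.2]
gripper_width: 0.766
grasp_force: 0.0
```

```bash
python3 -m pendant '[[0.065,-0.002,0.002,0.02,0],[0.065,0,0,0.014,0],[0.065,0,0,0,0],[0.065,0,0,0,0],[0.0,0,0,0,0],[0.0,0,0,0,0],[0.0,0,0,0,0],[0.0,0,0,0,0],[0.0,0,0,0,0],[0.0,0,0,0,0]]' 60
python3 - <<'E'
from h import *
S,d=bot.read_camera("side");cv2.imwrite("pics/s5.png",cv2.resize(S[215:295,340:450],(770,560),interpolation=2))
E
```

```text
t: 17.33
eef_pos: [0.4365, 0.0303, 0.1829]
tool_rot: [-0.0, 1.0, 0.02, 0.001]
contact_force: [-1.7, -0.3, 10.4]
gripper_width: 0.312
grasp_force: 59.1
```

View pics/s5.png

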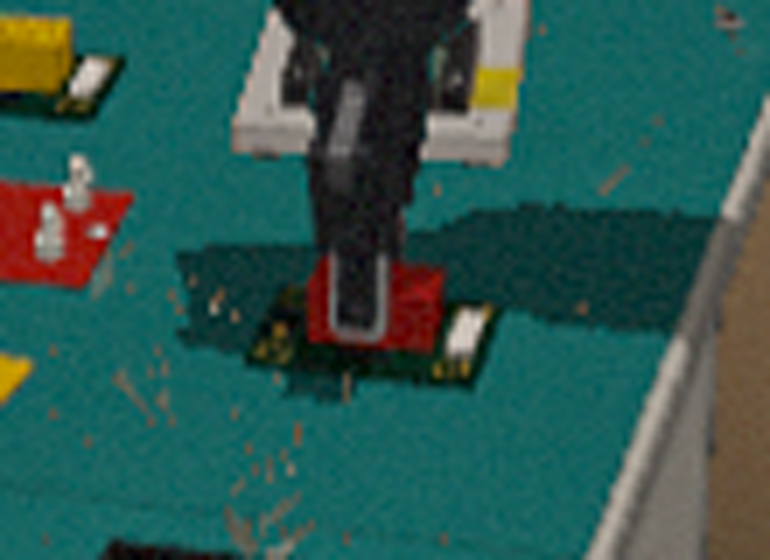

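The finger pad sits about 5 mm off the sink centre (crop column 357 against 372), so I re-grip centred.

```bash
python3 -m pendant '[[0.05,0,0,0,0],[0.05,0,0,0,0],[0.05,0,0,0,0],[0.05,-0.0055,0,0,0],[0.05,0,0,0,0],[0.05,0,0,0,0],[0.0,0,0,0,0],[0.0,0,0,0,0],[0.0,0,0,0,0],[0.0,0,0,0,0],[0.0,0,0,0,0]]' 60
python3 - <<'E'
from h import *
S,d=bot.read_camera("side")
m=cmask(S,"red");v,u=np.nonzero(m[240:275,370:420]);print(u.min()+370,u.max()+370,v.min()+240,v.max()+240)
o=bot.get_obs();p=np.array(o["eef_pos"]);print(proj("side",[p-[0,-.014,.155],p-[0,-.014,.165],p-[.025,-.014,.155],p-[-.025,-.014,.155]]))
C=cloud("side",d);k=C[m>0];k=k[(abs(k[:,0]-p[0])<.06)&(abs(k[:,1]-p[1])<.05)];print(np.percentile(k,[2,50,98],axis=0),p)
E
```

```text
t: 18.3
eef_pos: [0.4305, 0.0299, 0.1819]
tool_rot: [-0.0, 1.0, 0.02, 0.0]
contact_force: [-1.2, 0.3, 5.2]
gripper_width: 0.31
grasp_force: 59.7
384 402 252 264
[[392.84149047 256.3528923 ]
 [392.77693952 259.67684768]
 [401.85886999 257.39014801]
 [383.88840811 255.32240148]]
[[0.40736833 0.01846991 0.00322933]
 [0.4319868  0.04114237 0.020448  ]
 [0.45556513 0.04951304 0.02887858]] [0.43051563 0.02990812 0.1819354 ]
```

```bash
python3 -m pendant '[[0,0,0,-0.02,0],[0,0,0,-0.03,0],[0,0,0,-0.03,0],[0,0.0223,0.0078,0,0],[0,0.0223,0.0078,0,0],[0,0.0223,0.0078,0,0],[0,0.0223,0.0078,0,0],[0,0.0223,0.0078,0,0],[0,0.0223,0.0078,0,0],[0,0.0223,0.0078,0,0],[0,0.0223,0.0078,0,-1.1],[0,0,0,0,0]]'
python3 -m pendant '[[0,0,0,0,0],[0,0,0,0.02,0],[0,0,0,0,0]]'
python3 - <<'E'
from h import *
o=bot.get_obs();p=np.array(o["eef_pos"]);print(p,o["tool_rot"])
for c in("side","top"):
    S,d=bot.read_camera(c);cv2.imwrite(f"pics/{c}6.png",S)
    if c=="side":
        a,b=330,235;s=cv2.resize(S[b-40:b+40,a-55:a+55],(770,560),interpolation=2)
        cv2.imwrite("pics/s6.png",s)
E
```

```text
t: 19.35
eef_pos: [0.6146, -0.0272, 0.2616]
tool_rot: [0.0, 1.0, 0.029, 0.002]
contact_force: [2.1, -0.2, -1.8]
gripper_width: 0.311
grasp_force: 59.6
t: 19.6
eef_pos: [0.6089, -0.025, 0.2388]
tool_rot: [-0.0, 1.0, 0.03, -0.003]
contact_force: [-0.8, -0.0, -2.6]
gripper_width: 0.311
grasp_force: 59.5
[ 0.60886099 -0.02501332  0.23875955] [-1.12891145e-04  9.99557205e-01  2.96055588e-02 -2.98198417e-03]
```

View pics/s6.png

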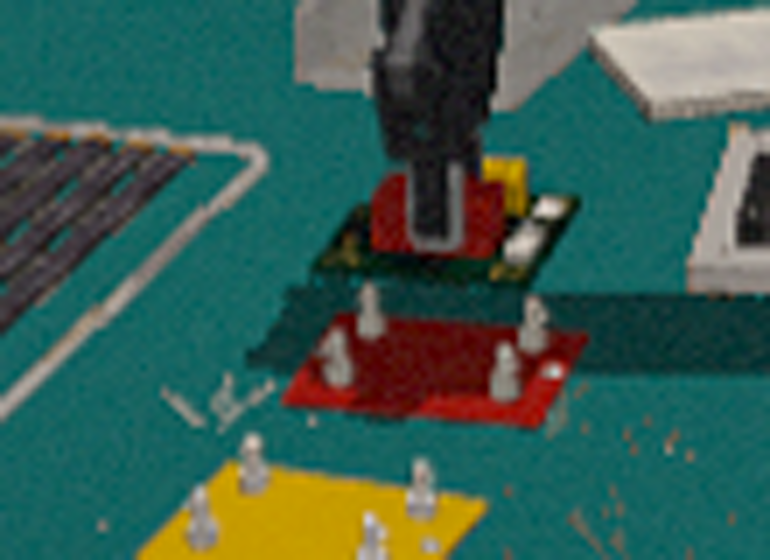

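```bash
cat >> h.py <<'E'
from scipy.optimize import least_squares
Q=np.array([[35,25],[35,-25],[-35,25],[-35,-25]])/1000
def pins(b,z): 
    c,s=np.cos(b[2]),np.sin(b[2]); return np.c_[Q@np.array([[c,s],[-s,c]])+b[:2],np.full(4,z)]
def render_fit(c,im,b0,r=3):
    """refine base pose: white pin blobs (z 13..27 mm) centroid in image"""
    pr=np.mean([proj(c,pins(b0,z)) for z in(.015,.02,.025)],0);obs=[]
    for p in pr:
        x,y=int(round(p[0])),int(round(p[1]));s=im[y-5:y+6,x-4:x+5].astype(float)
        h=cv2.cvtColor(im[y-5:y+6,x-4:x+5],cv2.COLOR_BGR2HSV);w=((h[...,1]<90)&(h[...,2]>75)).astype(float)
        v,u=np.nonzero(w);obs.append([u.mean()+x-4,v.mean()+y-5,v.min()+y-5.,len(u)] if len(u) else [np.nan]*4)
    return pr,np.array(obs)
E
python3 - <<'E'
from h import *
np.set_printoptions(precision=2,suppress=True)
S=cv2.imread("pics/side6.png");S0=cv2.imread("pics/side0.png")
for n,b in(("red",[.611,-.0255,.059]),("yel",[.611,.1325,-.065]),):
    pr,ob=render_fit("side",S if n=="red" else S0,np.array(b));print(n);print(np.c_[pr,proj("side",pins(b,.027)),ob])
    ok=~np.isnan(ob[:,0]);f=lambda v:(np.mean([proj("side",pins(v,z)) for z in(.009,.014,.02,.025)],0)[ok]-ob[ok,:2]).ravel()
    r=least_squares(f,b,x_scale=[.01,.01,.1]);print(r.x,r.fun)
o=bot.get_obs();p=np.array(o["eef_pos"]);print(p)
m=cmask(S,"red");m=m[212:235,322:352];v,u=np.nonzero(m);print(u.min()+322,u.max()+322,v.min()+212,v.max()+212)
sc=p-[0,0,.166];a=.06
print(proj("side",[sc+[np.cos(a)*x-np.sin(a)*y,np.sin(a)*x+np.cos(a)*y,z] for x,y,z in((.025,.014,.012),(-.025,.014,.012),(.025,.014,-.012),(-.025,.014,-.012),(.025,-.014,.012),(-.025,-.014,.012))]))
E
```

```text
red
[[323.43 244.07 323.36 241.84 323.33 244.7  239.    33.  ]
 [327.99 237.27 327.92 235.1  327.29 239.08 235.    24.  ]
 [347.09 246.12 347.06 243.88 347.69 246.26 241.    39.  ]
 [351.11 239.22 351.08 237.02 350.54 241.04 237.    28.  ]]
[ 0.61 -0.02  0.1 ] [ 0.15  0.71  0.02 -0.56 -0.29  0.78  0.12 -0.98]
yel
[[303.57 266.74 303.46 264.38 303.19 268.81 264.    27.  ]
 [311.13 259.09 311.03 256.77 310.54 260.03 254.    35.  ]
 [327.9  270.64 327.82 268.25 327.65 272.65 268.    26.  ]
 [334.95 262.77 334.9  260.42 334.76 264.47 260.    34.  ]]
[ 0.61  0.14 -0.06] [ 0.02 -0.33  0.17  0.73 -0.04 -0.29 -0.15 -0.05]
[ 0.61 -0.03  0.24]
328 346 220 231
[[327.52 221.46]
 [344.61 222.77]
 [327.75 229.24]
 [344.74 230.6 ]
 [330.07 217.88]
 [346.93 219.16]]
```

```bash
python3 -m pendant '[[0,0.002,0,0,0],[0,0,0,0.02,0],[0,0,0,0,0],[0,0,0,0,0],[0,0,0,0,0]]'
```

```text
t: 20.12
eef_pos: [0.6133, -0.0253, 0.2225]
tool_rot: [0.0, 1.0, 0.029, 0.0]
contact_force: [0.3, -0.2, -2.0]
gripper_width: 0.31
grasp_force: 59.5
```

```bash
python3 -m pendant '[[0,-0.002,0,0.005,0],[0,0,0,0.004,0],[0,0,0,0,0],[0,0,0,0,0],[0,0,0,0,0]]'; python3 -m pendant '[[0,0,0,0.003,0],[0,0,0,0.003,0],[0,0,0,0,0],[0,0,0,0,0]]'
```

```text
t: 20.53
eef_pos: [0.6112, -0.0255, 0.2128]
tool_rot: [0.0, 1.0, 0.029, 0.0]
contact_force: [0.2, -0.0, -1.4]
gripper_width: 0.313
grasp_force: 59.5
t: 20.87
eef_pos: [0.611, -0.0254, 0.2064]
tool_rot: [0.0, 1.0, 0.029, -0.0]
contact_force: [0.2, 0.5, -1.8]
gripper_width: 0.314
grasp_force: 59.6
```

```bash
python3 - <<'E'
from h import *
o=bot.get_obs();print(o["eef_pos"],o["contact_force"],o["torque"])
S,d=bot.read_camera("side");cv2.imwrite("pics/s7.png",cv2.resize(S[205:260,300:375],(750,550),interpolation=2))
E
```

```text
[ 0.61100254 -0.02544517  0.20638272] [ 0.22708234  0.47177762 -1.84244707] [-0.05891498 -0.00920376  0.01760571]
```

View pics/s7.png

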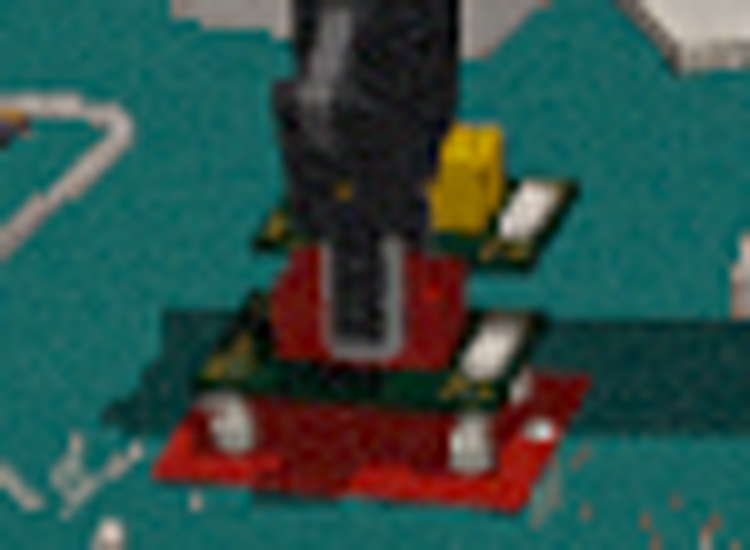

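The board is over the pins with no contact force yet. I keep going down slowly.

```bash
python3 -m pendant '[[0,0,0,0.0025,0],[0,0,0,0,0],[0,0,0,0,0],[0,0,0,0,0]]' 80;  python3 -m pendant '[[0,0,0,0.0025,0],[0,0,0,0,0],[0,0,0,0,0],[0,0,0,0,0]]'
```

```text
t: 21.25
eef_pos: [0.611, -0.0255, 0.2041]
tool_rot: [0.0, 1.0, 0.029, -0.0]
contact_force: [-0.8, -0.3, -2.1]
gripper_width: 0.309
grasp_force: 84.4
t: 21.58
eef_pos: [0.6111, -0.0255, 0.2016]
tool_rot: [0.0, 1.0, 0.029, -0.0]
contact_force: [-0.7, 0.5, -1.0]
gripper_width: 0.307
grasp_force: 84.6
```

```bash
python3 -m pendant '[[0,0,0,0.0025,0],[0,0,0,0,0],[0,0,0,0,0],[0,0,0,0,0]]';  python3 -m pendant '[[0,0,0,0.0025,0],[0,0,0,0,0],[0,0,0,0,0],[0,0,0,0,0]]'; python3 -m pendant '[[0,0,0,0.002,0],[0,0,0,0,0],[0,0,0,0,0],[0,0,0,0,0]]'
```

```text
t: 21.92
eef_pos: [0.6109, -0.0254, 0.1986]
tool_rot: [-0.0, 1.0, 0.029, -0.0]
contact_force: [-0.1, 0.6, -5.8]
gripper_width: 0.302
grasp_force: 83.8
t: 22.25
eef_pos: [0.6108, -0.0254, 0.1962]
tool_rot: [-0.0, 1.0, 0.029, -0.001]
contact_force: [0.2, 0.2, -6.7]
gripper_width: 0.302
grasp_force: 83.8
t: 22.58
eef_pos: [0.6115, -0.0254, 0.1951]
tool_rot: [-0.0, 1.0, 0.029, 0.001]
contact_force: [-0.0, 0.4, 0.7]
gripper_width: 0.307
grasp_force: 84.6
```

```bash
python3 -m pendant '[[0,0,0,0.0015,0],[0,0,0,0,0],[0,0,0,0,0],[0,0,0,0,0]]';  python3 -m pendant '[[0,0,0,0.0015,0],[0,0,0,0,0],[0,0,0,0,0],[0,0,0,0,0]]'; python3 - <<'E'
from h import *
S,d=bot.read_camera("side");cv2.imwrite("pics/s8.png",cv2.resize(S[205:260,300:375],(750,550),interpolation=2))
E
```

```text
t: 22.92
eef_pos: [0.6115, -0.0254, 0.195]
tool_rot: [0.0, 1.0, 0.029, 0.001]
contact_force: [-5.1, 0.2, 13.4]
gripper_width: 0.312
grasp_force: 86.6
t: 23.25
eef_pos: [0.6116, -0.0254, 0.1949]
tool_rot: [0.0, 1.0, 0.029, 0.001]
contact_force: [-9.3, -0.1, 26.4]
gripper_width: 0.309
grasp_force: 88.2
```

View pics/s8.png

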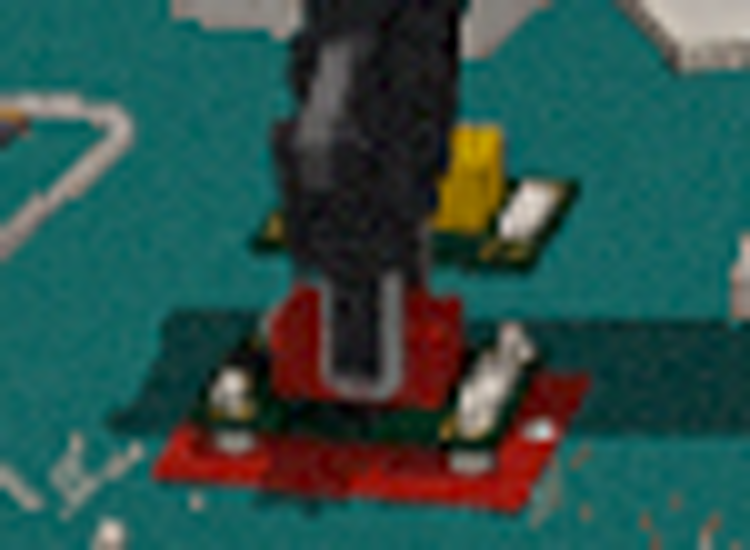

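The board is rigid at TCP z = 0.195, which is exactly the home height, under a 26 N press. I release it and go for the yellow board.

```bash
python3 -m pendant '[[0,0,0,-0.003,0],[0,0,0,0,0],[0.05,0,0,0,0],[0.05,0,0,0,0],[0.05,0,0,0,0],[0.05,0,0,-0.02,0],[0.05,0,0,-0.03,0],[0.05,0,0,-0.03,0],[0.05,0,0,-0.02,0],[0.065,0,0,0,0]]'
python3 -m pendant '[[0.065,0.0053,0.0324,0,0],[0.065,0.0053,0.0324,0,0],[0.065,0.0053,0.0324,0,0],[0.065,0.0053,0.0324,0,0],[0.065,0.0053,0.0324,0,2.3],[0.065,0,0,0.03,0],[0.065,0,0,0.03,0],[0.065,0,0,0.02,0],[0.065,0,0,0,0],[0.065,0,0,0,0]]'
python3 - <<'E'
from h import *
np.set_printoptions(precision=4,suppress=True)
S,d=bot.read_camera("side");C=cloud("side",d);m=cmask(S,"yellow");p=np.array(bot.get_obs()["eef_pos"])
k=C[m>0];k=k[(abs(k[:,0]-p[0])<.08)&(abs(k[:,1]-p[1])<.06)&(k[:,2]>.004)];print(np.percentile(k,[2,50,98],axis=0),p)
m=cmask(S,"red");k=C[m>0];k=k[(abs(k[:,0]-.611)<.06)&(abs(k[:,1]+.02)<.05)&(k[:,2]>.01)];print(np.percentile(k,[2,50,98],axis=0))
cv2.imwrite("pics/s9.png",cv2.resize(S[195:260,300:385],(785,600),interpolation=2))
E
```

```text
t: 24.13
eef_pos: [0.613, -0.0255, 0.2994]
tool_rot: [-0.0, 1.0, 0.029, 0.004]
contact_force: [0.8, 0.0, 0.9]
gripper_width: 0.711
grasp_force: 0.0
t: 24.97
eef_pos: [0.6465, -0.1854, 0.2131]
tool_rot: [-0.0, 1.0, 0.009, -0.002]
contact_force: [0.2, 0.3, 0.9]
gripper_width: 0.759
grasp_force: 0.0
[[ 0.624  -0.1973  0.0052]
 [ 0.6458 -0.1722  0.02  ]
 [ 0.6733 -0.1611  0.0277]] [ 0.6473 -0.1856  0.2148]
[[ 0.5881 -0.038   0.0162]
 [ 0.6118 -0.0143  0.0334]
 [ 0.6368 -0.0029  0.0421]]
```

View pics/s9.png

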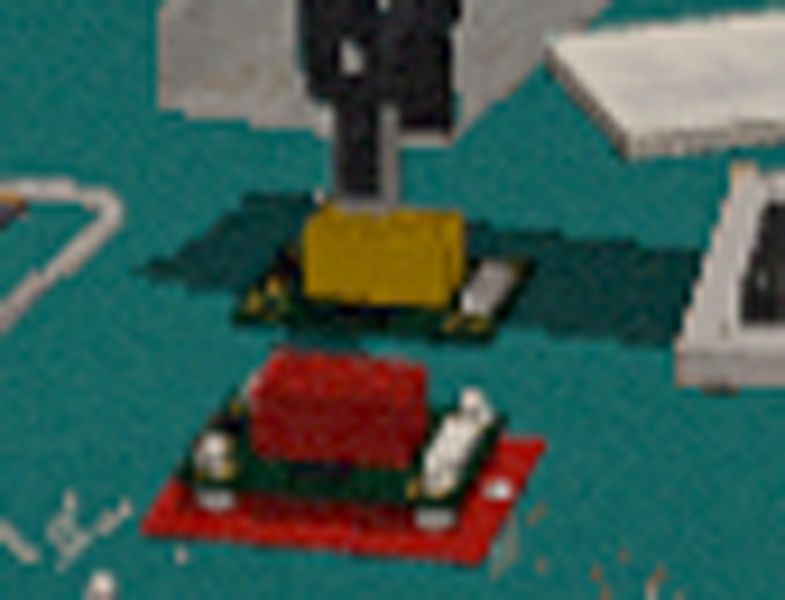

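Red sits home: its sink top measures 42 mm. The gripper is aligned over the yellow sink, so I grip it.

```bash
python3 -m pendant '[[0.065,0,0,0.02,0],[0.065,0,0,0.012,0],[0.065,0,0,0,0],[0.065,0,0,0,0],[0.0,0,0,0,0],[0.0,0,0,0,0],[0.0,0,0,0,0],[0.0,0,0,0,0],[0.0,0,0,0,0],[0.0,0,0,0,0]]' 80
python3 - <<'E'
from h import *
np.set_printoptions(precision=4,suppress=True)
S,d=bot.read_camera("side");C=cloud("side",d);m=cmask(S,"yellow");o=bot.get_obs();p=np.array(o["eef_pos"]);print(o["tool_rot"])
k=C[m>0];k=k[(abs(k[:,0]-p[0])<.08)&(abs(k[:,1]-p[1])<.06)&(k[:,2]>.004)];print(np.percentile(k,[2,50,98],axis=0),p)
E
```

```text
t: 25.85
eef_pos: [0.6477, -0.1857, 0.1841]
tool_rot: [0.0, 1.0, 0.009, 0.001]
contact_force: [-1.4, 0.2, 5.9]
gripper_width: 0.305
grasp_force: 81.3
[0.0002 1.     0.0093 0.001 ]
[[ 0.6237 -0.1978  0.0043]
 [ 0.6363 -0.1735  0.0168]
 [ 0.6735 -0.1623  0.0295]] [ 0.6477 -0.1857  0.1841]
```

```bash
python3 -m pendant '[[0,0,0,-0.02,0],[0,0,0,-0.03,0],[0,0,0,-0.03,0],[0,0,0,-0.03,0],[0,0,0,0,0]]'
python3 -m pendant '[[0,-0.0031,-0.0319,0,0],[0,-0.0031,-0.0319,0,0],[0,-0.0031,-0.0319,0,0],[0,-0.0031,-0.0319,0,0],[0,-0.0031,-0.0319,0,0],[0,-0.0031,-0.0319,0,0],[0,-0.0031,-0.0319,0,0],[0,-0.0031,-0.0319,0,0],[0,-0.0031,-0.0319,0,0],[0,-0.0031,-0.0319,0,4.8]]'
python3 -m pendant '[[0,0,0,0.03,0],[0,0,0,0.02,0],[0,0,0,0,0],[0,0,0,0,0],[0,0,0,0,0]]'
```

```text
t: 26.32
eef_pos: [0.6492, -0.1863, 0.2996]
tool_rot: [0.001, 1.0, 0.009, 0.005]
contact_force: [1.6, -0.2, -1.3]
gripper_width: 0.304
grasp_force: 80.2
t: 27.15
eef_pos: [0.6096, 0.134, 0.2924]
tool_rot: [0.0, 0.999, -0.033, -0.0]
contact_force: [0.7, 0.4, -2.0]
gripper_width: 0.307
grasp_force: 80.3
t: 27.57
eef_pos: [0.6107, 0.1322, 0.2435]
tool_rot: [-0.0, 0.999, -0.033, 0.001]
contact_force: [0.1, -0.2, -0.9]
gripper_width: 0.306
grasp_force: 80.1
```

```bash
python3 -m pendant '[[0,0,0,0.015,0],[0,0,0,0.005,0],[0,0,0,0,0],[0,0,0,0,0]]'; python3 - <<'E'
from h import *
np.set_printoptions(precision=4,suppress=True)
S,d=bot.read_camera("side");C=cloud("side",d);m=cmask(S,"yellow");o=bot.get_obs();p=np.array(o["eef_pos"])
k=C[m>0];k=k[(abs(k[:,0]-p[0])<.08)&(abs(k[:,1]-p[1])<.06)&(k[:,2]>.035)];print(np.percentile(k,[2,50,98],axis=0),p)
I=cv2.resize(S[225:290,285:370],(784,600),interpolation=2);f=784/85
for q in proj("side",pins([.6108,.1323,-.0646],.027)): cv2.circle(I,tuple(int(v) for v in (q+.5-[285,225])*f),2,(255,0,255),-1)
cv2.imwrite("pics/s10.png",I)
E
```

```text
t: 27.9
eef_pos: [0.6104, 0.1324, 0.2234]
tool_rot: [-0.0, 0.999, -0.033, 0.0]
contact_force: [0.5, 1.1, -1.4]
gripper_width: 0.306
grasp_force: 80.1
[[0.5861 0.1188 0.0414]
 [0.5988 0.1431 0.0572]
 [0.6389 0.1541 0.0672]] [0.6106 0.1325 0.2236]
```

View pics/s10.png

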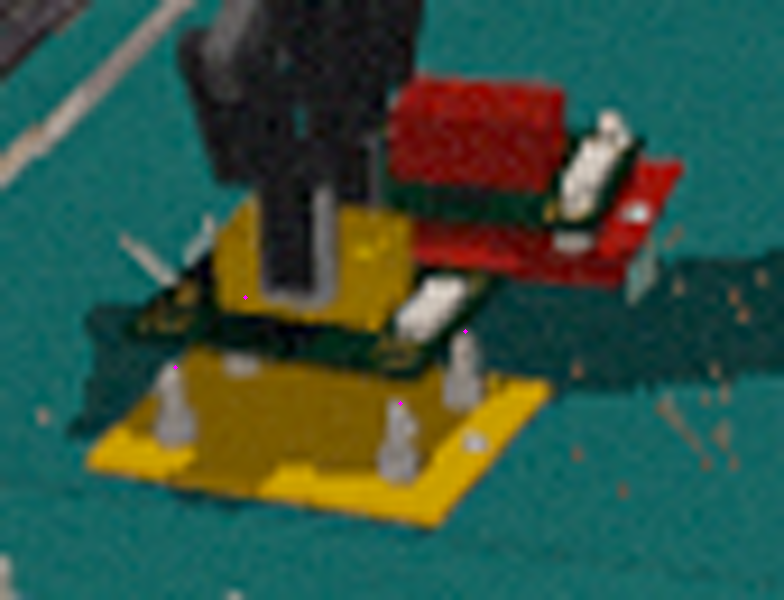

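Pins match the projection, and the finger is centred on the sink's front face. I go down.

```bash
python3 -m pendant '[[0,0,0,0.006,0],[0,0,0,0.005,0],[0,0,0,0,0],[0,0,0,0,0],[0,0,0,0,0]]'; python3 -m pendant '[[0,0,0,0.0025,0],[0,0,0,0,0],[0,0,0,0,0],[0,0,0,0,0]]';python3 -m pendant '[[0,0,0,0.0025,0],[0,0,0,0,0],[0,0,0,0,0],[0,0,0,0,0]]'
```

```text
t: 28.37
eef_pos: [0.6102, 0.1328, 0.2117]
tool_rot: [0.0, 0.999, -0.033, -0.0]
contact_force: [-0.0, 1.1, -2.1]
gripper_width: 0.303
grasp_force: 80.1
t: 28.7
eef_pos: [0.6102, 0.1328, 0.2092]
tool_rot: [0.0, 0.999, -0.033, 0.0]
contact_force: [0.8, 0.0, -1.5]
gripper_width: 0.307
grasp_force: 80.1
t: 29.03
eef_pos: [0.6102, 0.1328, 0.2067]
tool_rot: [-0.0, 0.999, -0.033, 0.0]
contact_force: [0.6, 0.9, -2.0]
gripper_width: 0.305
grasp_force: 80.1
```

```bash
python3 -m pendant '[[0,0,0,0.0025,0],[0,0,0,0,0],[0,0,0,0,0],[0,0,0,0,0]]'; python3 -m pendant '[[0,0,0,0.0025,0],[0,0,0,0,0],[0,0,0,0,0],[0,0,0,0,0]]';python3 -m pendant '[[0,0,0,0.0025,0],[0,0,0,0,0],[0,0,0,0,0],[0,0,0,0,0]]'
```

```text
t: 29.37
eef_pos: [0.6103, 0.1329, 0.2042]
tool_rot: [-0.0, 0.999, -0.033, 0.0]
contact_force: [2.1, -0.4, -1.2]
gripper_width: 0.305
grasp_force: 80.4
t: 29.7
eef_pos: [0.6101, 0.1328, 0.2014]
tool_rot: [-0.0, 0.999, -0.033, 0.0]
contact_force: [0.5, 0.1, -2.5]
gripper_width: 0.308
grasp_force: 80.1
t: 30.03
eef_pos: [0.6095, 0.1327, 0.1984]
tool_rot: [0.0, 0.999, -0.033, -0.001]
contact_force: [-0.8, 2.0, -5.1]
gripper_width: 0.307
grasp_force: 79.9
```

```bash
python3 -m pendant '[[0,0,0,0.002,0],[0,0,0,0,0],[0,0,0,0,0],[0,0,0,0,0]]'; python3 -m pendant '[[0,0,0,0.0015,0],[0,0,0,0,0],[0,0,0,0,0],[0,0,0,0,0]]';python3 -m pendant '[[0,0,0,0.001,0],[0,0,0,0,0],[0,0,0,0,0],[0,0,0,0,0]]'
```

```text
t: 30.37
eef_pos: [0.6103, 0.1325, 0.1972]
tool_rot: [0.0, 0.999, -0.033, 0.0]
contact_force: [-0.6, -1.0, -1.6]
gripper_width: 0.307
grasp_force: 80.3
t: 30.7
eef_pos: [0.6104, 0.1326, 0.197]
tool_rot: [0.0, 0.999, -0.033, 0.0]
contact_force: [-4.9, -0.7, 9.6]
gripper_width: 0.306
grasp_force: 81.8
t: 31.03
eef_pos: [0.6104, 0.1326, 0.1969]
tool_rot: [0.0, 0.999, -0.033, 0.0]
contact_force: [-6.8, -2.1, 16.6]
gripper_width: 0.307
grasp_force: 82.8
```

```bash
python3 -m pendant '[[0,0,0,0.001,0],[0,0,0,0,0],[0,0,0,-0.004,0],[0,0,0,0,0],[0.05,0,0,0,0],[0.05,0,0,0,0],[0.05,0,0,0,0],[0.05,0,0,-0.02,0],[0.05,0,0,-0.03,0],[0.05,0,0,-0.04,0],[0.05,0,0,-0.04,0],[0.05,0,0,0,0]]'
python3 -m pendant '[[0.05,0,0.035,-0.005,0],[0.05,0,0.035,-0.005,0],[0.05,0,0.035,-0.005,0],[0.05,0,0.035,-0.005,0],[0.05,0,0.035,-0.005,0],[0.05,0,0.035,-0.005,0],[0.05,0,0.035,0,0],[0.05,0,0.035,0,0],[0.05,0,0.035,0,0],[0.05,0,0.035,0,0],[0.05,0,0.035,0,0],[0.05,0,0,0,0]]'
python3 - <<'E'
from h import *
np.set_printoptions(precision=4,suppress=True)
S,d=bot.read_camera("side");T,dt=bot.read_camera("top")
for c,I,D in(("side",S,d),("top",T,dt)):
  C=cloud(c,D)
  for col,b in(("red",(.611,-.025)),("yellow",(.611,.1325))):
    k=C[cmask(I,col)>0];k=k[(abs(k[:,0]-b[0])<.04)&(abs(k[:,1]-b[1])<.04)&(k[:,2]>.033)]
    if len(k): print(c,col,len(k),np.percentile(k,[2,50,98],axis=0))
t=cv2.resize(T[190:330,190:430],(800,467),interpolation=2);cv2.imwrite("pics/e1.png",t)
cv2.imwrite("pics/e2.png",cv2.convertScaleAbs(cv2.resize(S[205:345,270:430],(686,600),interpolation=2),alpha=1.6))
E
```

```text
t: 32.03
eef_pos: [0.6129, 0.1334, 0.3362]
tool_rot: [-0.002, 0.999, -0.033, 0.006]
contact_force: [0.5, -0.1, 0.7]
gripper_width: 0.588
grasp_force: 0.0
t: 33.03
eef_pos: [0.5828, -0.2605, 0.3578]
tool_rot: [0.003, 0.999, -0.038, -0.0]
contact_force: [-0.2, -2.2, 0.0]
gripper_width: 0.587
grasp_force: 0.0
side red 102 [[ 0.5874 -0.0407  0.0332]
 [ 0.6117 -0.0196  0.0377]
 [ 0.6378 -0.0038  0.0421]]
side yellow 123 [[0.5869 0.1185 0.0338]
 [0.6104 0.1375 0.0383]
 [0.6348 0.1508 0.0417]]
top red 84 [[ 0.5893 -0.0404  0.0332]
 [ 0.6136 -0.0246  0.0399]
 [ 0.6378 -0.0114  0.0475]]
top yellow 80 [[0.5876 0.1177 0.0333]
 [0.6123 0.1333 0.0399]
 [0.6347 0.1456 0.0488]]
```

View pics/e2.png

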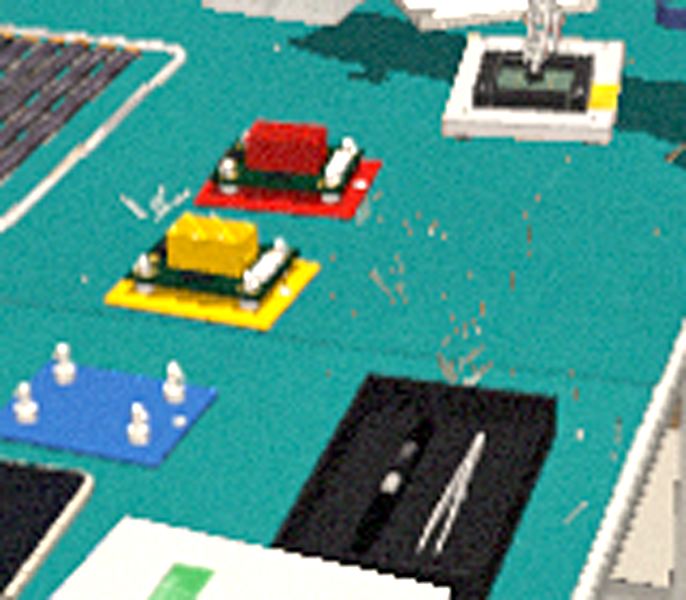

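View pics/e1.png

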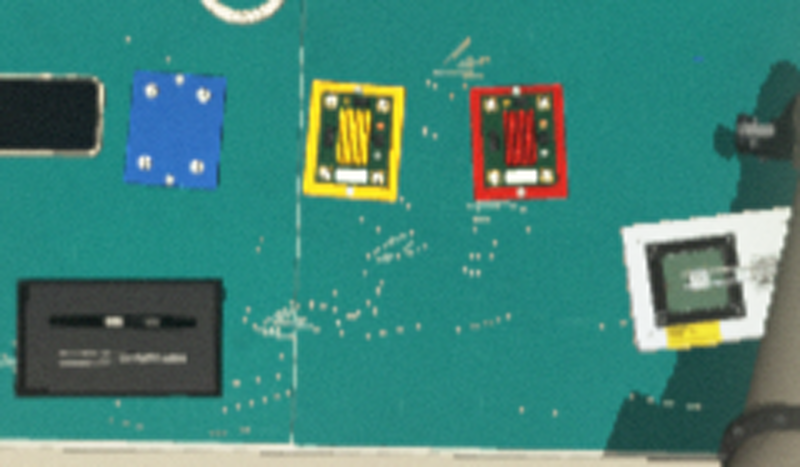

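Both boards sit home, with the pins showing through the corner holes, and both tools are in the tray. Before handing in, I check by colour that no blue sink lies outside the crops I viewed.

```bash
python3 - <<'E'
from h import *
for c in("top","side"):
    I,d=bot.read_camera(c);n,l,st,ce=cv2.connectedComponentsWithStats(cmask(I,"blue"))
    for i in range(1,n):
        if st[i,4]>25: print(c,st[i],atz(c,ce[i],.02))
    for k in("blue_sink","esd_brush_mid"):print(c,k,[(x["at"],x["score"]) for x in bot.boxes_of(k,c)[:3]])
E
```

```text
top [515 148  14  16 127] [ 0.8633147  -0.59019575  0.02      ]
top [227 211  31  36 860] [0.61703386 0.30208422 0.02      ]
top blue_sink []
top esd_brush_mid []
side [291 162   8   4  29] [ 1.0259681  -0.73897876  0.02      ]
side [423 200  10   6  39] [ 0.41777068 -0.41781971  0.02      ]
side [423 207  15   5  48] [ 0.39718359 -0.35948912  0.02      ]
side [266 289  55  25 693] [0.60587782 0.33739753 0.02      ]
side [ 18 451  34  29 323] [0.81050454 1.00603892 0.02      ]
side blue_sink [([374.1, 318.6], 0.18)]
side esd_brush_mid []
```

```bash
python3 -m pendant '[[0.05,0,0,0,0],[0.05,0,0,0,0],[0.05,0,0,0,0],[0.05,0,0,0,0]]'; python3 -c "
from station import bot
print(bot.hand_in())"
```

```text
t: 33.77
eef_pos: [0.5851, -0.2513, 0.3578]
tool_rot: [0.0, 0.999, -0.032, 0.0]
contact_force: [0.3, 0.8, 0.9]
gripper_width: 0.585
grasp_force: 0.0
the job is handed in; nothing more can be done
None
```

I handed the job in at 33.8 s: the marker and tweezers are in the tray, and the red and yellow boards are pressed fully home on their matching plates. I found no blue board or brush in the scene, and the hand-in call returned no verdict.

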